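# Load the carry tray and hold it level

### The arm

A 7-joint arm with a two-finger parallel gripper is mounted at the origin on the work surface. World frame = base frame: x ahead of the robot, y to its left, z up, the work surface at z = 0. Lengths are in m, angles in rad, forces in N, time in s.
With the tool pointing down it reaches from about 0.425 to 0.875 m from the base axis. Payload 4.7 kg.
Tool frame: the origin (TCP) lies at the very end of the fingers, on their centre line; the grasp point (between the pads) lies 19 mm behind it; z points along the fingers, y is the line along which they close (so a half turn about z gives the same grasp; the last joint's range is limited). The gripper opens to 85 mm and grips with 20 to 120 N. Pads are 22 mm wide; open, the fingers measure 114 mm over their backs; the gripper's body (76 mm by 85 mm) begins 54 mm behind the grasp point. The pads swing forward as they close: fully open they stand 13 mm farther back than shut.
Start: joints at [-1.169, 0.321, -0.07, 1.45, 0.023, 1.371, -0.057], TCP at [0.246, 0.602, 0.231] pointing down, gripper open.
Joint ranges: [-2.86, 2.86], [-0.3, 2.09], [-1.38, 1.24], [0.06, 2.45], [-1.56, 4.7], [0.09, 2.05], [-2.69, 2.69]. Speed limits (rad/s): [2.57, 2.57, 3.14, 3.14, 3.14, 3.14, 3.14].

### API

Orientations are given as a rotation vector (axis times angle).
In Python, from bench import reach, move_l, movej, release, grasp, hold, ik, capture, PlanningError, sign_off, current_clock, current_q, current_joint_vel, current_joint_torque, current_ee_pos, current_tool_rot, current_contact_force, current_wrist_torque, current_width, current_grasp_force gives the robot as it stands. Calls block until the motion is done:
- reach(position, orientation): joint-space move of the TCP to a pose.
- move_l(position, rot=None, velocity=0.15, until_force=None): straight line of the TCP; rot=None keeps the orientation; velocity is the mean speed in m/s. With until_force (N) it stops when the force on the tool has changed by that much, and returns True; else False.
- movej(angles): joint-space move.
- release() and grasp(): open the fingers fully, or close them until they stop; the grip force is fixed at half the most.
- hold(seconds).
- ik(position, orientation): joint angles nearest the present ones, or None.
- capture(name): name is "side" or "top" or "wrist"; returns a dict with "img" (400x640x3 uint8, red, green, blue), "z_map" (400x640 float32, m along the optical axis (not along the pixel's ray), 0 where there is no reading), "vertical_fov" (degrees; the focal length in pixels is half the picture's height over the tangent of half this angle, whatever the lens; pixels are square), "cx", "cy" (the principal point, pixels), "position" and "orientation" of the camera in the world. Camera axes: x right, y down, z forward; pixel columns grow to the right and rows downward; lengths in m; the calibration is good to about 2 mm. A picture is of the moment at which its call begins.
A pose or a line that the arm cannot do raises PlanningError and nothing moves.
- sign_off(): hands the job in; it is judged then, once.
Readings, each from a call of its own:
- current_clock(): time.
- current_q(): joint angles.
- current_joint_vel(): joint speeds.
- current_joint_torque(): joint torques, N m.
- current_ee_pos(): TCP position.
- current_tool_rot(): TCP orientation.
- current_contact_force(): force on the tool from outside, world axes, zero at the start.
- current_wrist_torque(): the same for the moment, N m.
- current_width(): finger opening in m.
- current_grasp_force(): force on a finger pad.
Only numpy, scipy, OpenCV 4.12 (cv2) and the standard library are available. Lean on these libraries where they do the work, as an engineer would, in place of code of your own. Each camera call takes 0.05 s, during which the arm holds its last target. There are 200 camera calls.

### The job

Stack the two flat steel tins into one square pile in the middle of the free half of the wooden carry tray, lengthwise along the tray, with their edges flush. Then lift the tray by its raised handle bar, level and with the ramekin and pile riding on it, and finish holding it still and level in the air, about 10 cm above the counter: do not set it down or let go. Leave everything else on the counter where it is.

Things in the scene. Friction and masses are not known exactly. Their poses are not given: they have to be found in the camera images.
- tray: loose wooden carry tray on the counter, about 320 g empty: board 290 (its x) x 130 (its y) x 10 mm, top face 10 above the origin; rims 8 thick and 10 high above the board on the two short ends only. Arched handle across its middle (x = 0): two posts 16 x 14 at y = +-52 and a bar. Origin: centre of the underside, z up. The +x half is free, the -x half carries the ramekin
- tray_bar (a point): centre of the tray's handle bar, 114 mm above the tray's underside; the bar is level, runs along the tray's y, 18 thick (x) x 124 long (y) x 24 high; gripped here the loaded tray is about balanced. Axes as the tray's
- tray_spot (a point): middle of the free half, on the board's top face (tray x = +80, y = 0, z = 10 mm): the pile belongs centred here, tins' x along the tray's x. Axes as the tray's
- ramekin: cobalt ceramic ramekin, an open round cup, rim diameter 80 mm, 46 tall, about 160 g, standing loose on the -x half of the tray about 80 from the handle; origin at the centre of its underside
- tin_a: a flat closed rectangular steel tin, 95 (its x) x 60 (its y) x 24 mm high, rigid, about 90 g; it lies flat on the counter; origin at the centre of its underside, z up. The two tins are identical and may be stacked in either order
- tin_b: a flat closed rectangular steel tin, 95 (its x) x 60 (its y) x 24 mm high, rigid, about 90 g; it lies flat on the counter; origin at the centre of its underside, z up. The two tins are identical and may be stacked in either order
- clip: steel spring chip clip lying flat, about 78 x 36 x 20; origin at the centre of its underside (bystander, sizes in mm)
- canister: upright clear round canister with white screw-top lid, diameter 100, 152 tall; origin under its centre (bystander, sizes in mm)
- paddle: flat wooden butter paddle lying on the counter, 230 long; origin at its underside, x along its length, handle to -x (bystander, sizes in mm)
- scoop: aluminium scoop, open rectangular bowl 75 x 48 x 30 with a rod handle 85 long to -x; origin on the underside where handle meets bowl (bystander, sizes in mm)
- spice_jar: upright round spice jar with steel cap, diameter 48, 100 tall; origin under its centre (bystander, sizes in mm)
- mill: upright turned dark-wood pepper mill, diameter 54, 150 tall; origin under its centre (bystander, sizes in mm)
Things that resemble listed ones, but are neither listed nor needed, are in the scene too. Of the things that look like the ramekin, the smallest one is meant.

How it is judged:
By the outcome, as a careful person would: the job done as asked, in the order asked, and still so for the second after the job is handed in, while the arm keeps its last pose, push and grip.
It also fails if it takes over 70 s, if anything falls off the work surface, if the arm or the gripper's body presses on something with over 40 N, if the wrist force passes 120 N, or if a joint passes its speed limit or range.

## Working session

There is one attempt and no reset: what is moved stays moved. The work goes in short steps, each a Python script; the robot and the scene stay as the last script left them, time stands still between calls to the robot, and variables do not carry over. Pictures are saved under pics/ and viewed, at most 10 in all, crops included, and the job is handed in when it is done.

```bash
ls; mkdir -p pics
cat > h.py <<'E'
import numpy as np, cv2
from scipy.spatial.transform import Rotation as R
from bench import *
def mat(o):
    o=np.asarray(o,float)
    return o if o.shape==(3,3) else R.from_rotvec(o).as_matrix() if o.size==3 else R.from_quat(o).as_matrix()
def cloud(c):
    f=200/np.tan(np.radians(c["vertical_fov"])/2)
    z=c["z_map"]; v,u=np.mgrid[:400,:640]
    p=np.stack([(u-c["cx"])/f*z,(v-c["cy"])/f*z,z],-1)
    P=p@mat(c["orientation"]).T+np.asarray(c["position"])
    P[z==0]=np.nan
    return P
def down(yaw):  # tool z down, tool y axis at world yaw
    y=np.array([np.cos(yaw),np.sin(yaw),0]); z=np.array([0,0,-1.]); x=np.cross(y,z)
    return R.from_matrix(np.stack([x,y,z],1)).as_rotvec()
E
python3 - <<'E'
from h import *
for n in("top","side"):
    c=capture(n); np.save(f"{n}.npy",c,allow_pickle=True)
    cv2.imwrite(f"pics/{n}.png",c["img"][...,::-1])
    print(n,c["position"],c["orientation"],c["vertical_fov"],c["cx"],c["cy"],(c["z_map"]==0).mean())
print(current_tool_rot(),current_width(),current_clock())
E
```

```text
pics
top [0.35180119 0.01209233 1.13245466] [-2.10447687  2.15220928 -0.20777837] 54.281845400827265 324.4044205718922 198.82090763777188 0.0039296875
side [ 0.30163292 -1.07453632  0.81869724] [-2.13282742  0.2566193  -0.10768714] 44.698929767655265 318.74386833649777 199.5546929596926 0.00407421875
[-6.05264993e-01 -3.08252434e+00  2.65236338e-03] 0.08520005680772641 0.1
```

View pics/top.png

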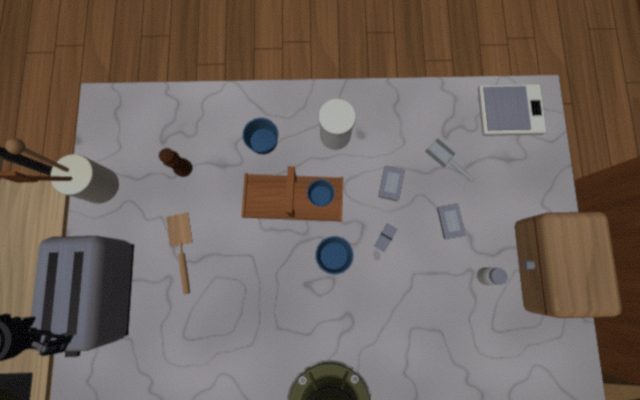

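View pics/side.png

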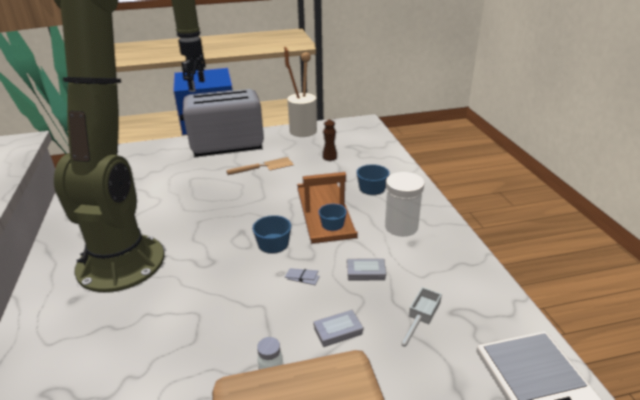

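Top view: the tray is centred near (292,196) with its handle at (291,191). The three blue cups are at (261,135), (334,255) and (320,193). The cup at (320,193) fits, being the smallest and on the tray, so the tray's +x half is the left one. The tins are at (391,183) and (452,221), and the clip is at (386,237). The side view agrees: tins at (366,268) and (338,327), tray at (327,210).

```bash
cat > m.py <<'E'
from h import *
def rect(P,u,v,r,zlo,zhi):
    m=np.zeros(P.shape[:2],np.uint8)
    m[max(v-r,0):v+r,max(u-r,0):u+r]=1
    m&=((P[...,2]>zlo)&(P[...,2]<zhi)).astype(np.uint8)
    n,l,s,ce=cv2.connectedComponentsWithStats(m)
    k=1+np.argmax(s[1:,4]); q=P[l==k]
    (c,d,a)=cv2.minAreaRect((q[:,:2]*1000).astype(np.float32))
    if d[0]<d[1]: d=d[::-1]; a+=90
    return np.array(c)/1000,np.round(d,1),round(a,1),round(float(np.median(q[:,2])),4),len(q)
E
python3 - <<'E'
from m import *
T=np.load("top.npy",allow_pickle=True).item(); S=np.load("side.npy",allow_pickle=True).item()
A=cloud(T);B=cloud(S)
print("table",np.nanmedian(A[300:330,200:260,2]),np.nanmedian(B[180:200,200:240,2]))
for n,P,L in(("top",A,dict(t1=(391,183,20),t2=(452,221,20))),("side",B,dict(t1=(366,268,25),t2=(338,327,30)))):
    for k,(u,v,r) in L.items():
        print(n,k,*rect(P,u,v,r,.017,.035))
print("board",rect(A,292,196,60,.006,.016)); print("sboard",rect(B,327,210,45,.006,.016))
print("rims+board",rect(A,292,196,60,.006,.03)); 
print("bar",rect(A,291,191,35,.105,.14)); print("sbar",rect(B,325,180,30,.105,.14))
print("ram",rect(A,320,193,20,.045,.07)); print("sram",rect(B,332,215,20,.045,.07))
for u,v in((261,135),(334,255)): print("other cups",rect(A,u,v,25,.03,.09))
for n,(u,v,r) in dict(clip=(386,237,18),can=(337,120,30),).items(): print(n,rect(A,u,v,r,.01,.2))
c=T["img"][120:285,225:480,::-1]; cv2.imwrite("pics/crop.png",cv2.resize(c,None,fx=3,fy=3,interpolation=2))
E
```

```text
table 0.00041920953773155745 0.0006331574040118193
top t1 [ 0.60512982 -0.19775641] [95.6 60.5] 166.3 0.0242 653
top t2 [ 0.48869363 -0.36410632] [95.  61.4] 7.1 0.0242 692
side t1 [ 0.60386371 -0.2010948 ] [96.  65.1] 168.2 0.0239 663
side t2 [ 0.4876799  -0.36688184] [95.6 62.7] 8.7 0.024 1000
board (array([0.57163354, 0.09180243]), array([279.7, 134.2]), 86.1, 0.0104, 3094)
sboard (array([0.56949524, 0.09897709]), array([270.5, 130.9]), 86.5, 0.0105, 1393)
rims+board (array([0.57163116, 0.09176744]), array([290.5, 134.2]), 86.1, 0.0106, 3373)
bar (array([0.57051038, 0.0916017 ]), array([124.1,  18.3]), 176.4, 0.126, 347)
sbar (array([0.56846844, 0.0878644 ]), array([123.,  30.]), 176.8, 0.1211, 414)
ram (array([0.57351208, 0.0101351 ]), array([76.2, 76.1]), 88.6, 0.0549, 171)
sram (array([0.57031641, 0.00743587]), array([83.4, 78. ]), 63.5, 0.0527, 222)
other cups (array([0.74693146, 0.18068199]), array([103.6, 102. ]), 166.5, 0.0556, 457)
other cups (array([ 0.39830539, -0.02297678]), array([102. , 101.8]), 134.2, 0.0571, 453)
clip (array([ 0.44908557, -0.17598242]), array([69.7, 34.7]), 148.3, 0.0151, 252)
can (array([ 0.75963794, -0.03816478]), array([99.6, 96.3]), 178.6, 0.1511, 1491)
```

View pics/crop.png

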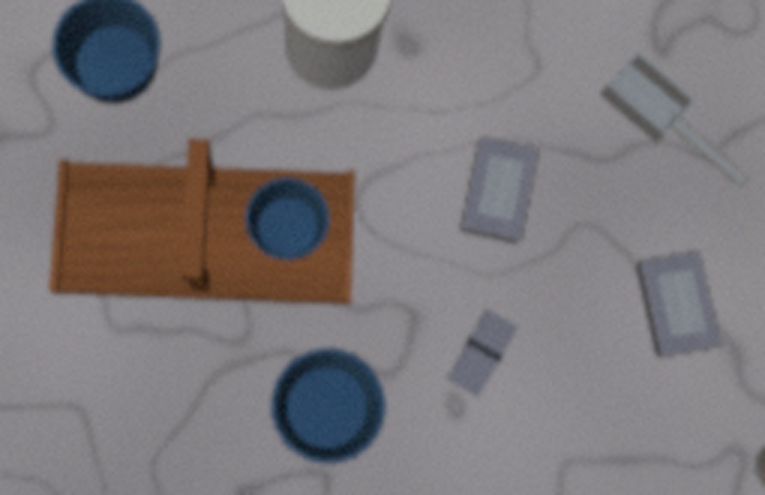

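The crop confirms it. The small cup on the tray (crop (287,219)) measures about 76–80 mm, against 102 mm for the two others. So the ramekin rides on the tray's right half and the free half is to the left (+y). Tin tops are at 24 mm, the bar top is at 126 mm and the board at 10 mm, all matching the text.

Run:
```python
from h import *
c=cur=capture("wrist"); M=R.from_rotvec(current_tool_rot()).as_matrix()
print("cam in tool",M.T@(np.asarray(c["position"])-current_ee_pos()),(M.T@mat(c["orientation"])).round(2).tolist(),c["vertical_fov"])
t=np.radians(86.2); ux=np.array([np.cos(t),np.sin(t)]); o=np.array([.5713,.0917])
spot=o+.08*ux; print("spot",spot)
for nm,p,ys,z in(("t1",(.6050,-.198),(76.3,-103.7),.004),("t2",(.4885,-.3645),(97.1,-82.9),.004),("spot",spot,(176.2,-3.8),.015),("bar",o,(86.2,-93.8),.095),("baro",o,(86.2,-93.8),.195)):
    for y in ys:
        for zz in (z,.2):
            q=ik([*p,zz],down(np.radians(y))); print(nm,y,zz,None if q is None else np.round(q,2))
```

```text
cam in tool [ 0.07259403 -0.00073506 -0.14241111] [[0.0, -0.96, -0.29], [1.0, 0.0, -0.0], [0.0, -0.29, 0.96]] 71.26931029597567
spot [0.57660191 0.17152412]
t1 76.3 0.004 [-0.3   0.6   0.75  1.73 -0.47  1.    1.95]
t1 76.3 0.2 [-0.37  0.39  0.83  1.56 -0.3   1.32  1.83]
t1 -103.7 0.004 [-0.39  0.66  0.88  1.73 -0.58  1.04 -1.11]
t1 -103.7 0.2 [-0.38  0.4   0.86  1.56 -0.31  1.33 -1.3 ]
t2 97.1 0.004 [-0.07  0.59  0.85  1.8  -0.52  0.99  2.68]
t2 97.1 0.2 [-0.2   0.37  1.    1.63 -0.32  1.32  2.55]
t2 -82.9 0.004 [-0.11  0.61  0.91  1.8  -0.57  1.01 -0.42]
t2 -82.9 0.2 [ 0.26  0.26  0.4   1.61 -0.1   1.29 -0.77]
spot 176.2 0.015 [ 0.55  0.77 -1.18  1.76  0.78  1.16  2.2 ]
spot 176.2 0.2 [ 0.57  0.48 -1.18  1.59  0.45  1.37  2.41]
spot -3.8 0.015 [-0.66  0.43  0.39  1.8  -0.2   0.94 -0.25]
spot -3.8 0.2 [-0.69  0.24  0.42  1.64 -0.1   1.29 -0.32]
bar 86.2 0.095 [-0.52  0.28  0.37  1.8  -0.11  1.07  1.39]
bar 86.2 0.2 [-0.54  0.19  0.38  1.69 -0.07  1.27  1.36]
bar -93.8 0.095 [-0.68  0.3   0.56  1.81 -0.18  1.08 -1.7 ]
bar -93.8 0.2 [-0.68  0.2   0.55  1.7  -0.11  1.28 -1.75]
baro 86.2 0.195 [-0.54  0.19  0.38  1.7  -0.07  1.27  1.36]
baro 86.2 0.2 [-0.54  0.19  0.38  1.69 -0.07  1.27  1.36]
baro -93.8 0.195 [-0.68  0.2   0.55  1.7  -0.11  1.27 -1.75]
baro -93.8 0.2 [-0.68  0.2   0.55  1.7  -0.11  1.28 -1.75]
```

```bash
cat >> m.py <<'E'
def wrist(xy,zt,r,zlo,zhi,name=None):
    c=capture("wrist"); P=cloud(c)
    if name: cv2.imwrite(f"pics/{name}.png",c["img"][...,::-1])
    p=mat(c["orientation"]).T@(np.array([*xy,zt])-np.asarray(c["position"]))
    f=200/np.tan(np.radians(c["vertical_fov"])/2)
    u,v=int(f*p[0]/p[2]+c["cx"]),int(f*p[1]/p[2]+c["cy"])
    return rect(P,u,v,r,zlo,zhi),(u,v)
E
python3 - <<'E'
from m import *
reach([.605,-.198,.15],down(np.radians(-103.7)))
print(wrist((.605,-.198),.024,130,.015,.03,"w1"),current_ee_pos(),current_clock())
E
```

```text
((array([ 0.60656421, -0.19883652]), array([94.6, 60. ]), 166.0, 0.0242, 5468), (323, 184)) [ 0.60541314 -0.1968611   0.14988726] 3.2833
```

View pics/w1.png

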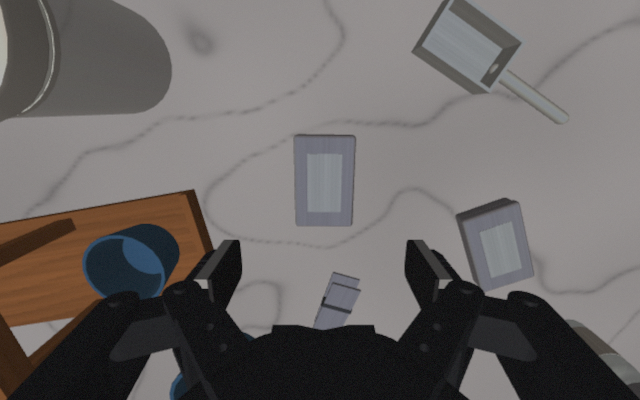

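The wrist view shows tin 1 centred at (324,181), 94.6 x 60 mm with its top at 24 mm. The fingers have clear space on both sides, with the clip at (338,300) well away.

Run:
```python
from m import *
r=down(np.radians(-104))
move_l([.606,-.1985,.04],r,velocity=.15)
print(move_l([.606,-.1985,.004],r,velocity=.06,until_force=6),current_ee_pos())
grasp(); print(current_width(),current_grasp_force(),current_ee_pos(),current_contact_force())
move_l([.606,-.1985,.20],velocity=.2)
print(current_width(),current_contact_force())
c=capture("wrist");np.save("w2.npy",c,allow_pickle=True);cv2.imwrite("pics/w2.png",c["img"][...,::-1])
P=cloud(c); M=R.from_rotvec(current_tool_rot()).as_matrix(); Q=(P-current_ee_pos())@M
for v in range(150,330,6): print(v,Q[v,322].round(4)*1000, c["img"][v,322])
print(current_clock())
```

```text
False [ 0.60605406 -0.19866537  0.00399435]
0.05871318577335145 66.4376449584961 [ 0.60668419 -0.19885749  0.00490187] [-0.23000069 -0.48046546  4.38317231]
0.05836139006755396 [ 0.17144757 -0.08347884 -1.69879953]
150 [2.42e+01 1.00e-01 1.97e+02] [153 150 150]
156 [1.670e+01 1.000e-01 1.976e+02] [155 151 151]
162 [9.400e+00 1.000e-01 1.968e+02] [127 124 123]
168 [ 47.9   0.6 -16.7] [74 70 71]
174 [ 45.5   0.6 -18.7] [110 109 118]
180 [ 42.8   0.6 -19.3] [119 118 129]
186 [ 39.9   0.6 -19.1] [118 119 129]
192 [ 37.1   0.6 -19.3] [118 119 130]
198 [ 34.    0.6 -18.9] [118 119 129]
204 [ 31.3   0.6 -19.6] [117 120 129]
210 [ 28.    0.6 -18.8] [140 146 150]
216 [ 25.4   0.6 -19.8] [142 146 150]
222 [ 21.8   0.6 -18.7] [142 145 149]
228 [ 19.2   0.6 -19.8] [142 147 151]
234 [ 15.9   0.6 -19.6] [141 145 150]
240 [ 12.4   0.6 -18.9] [142 146 151]
246 [  9.6   0.6 -19.9] [143 148 152]
252 [  6.1   0.6 -19.6] [141 146 151]
258 [  3.5   0.6 -20.8] [141 146 151]
264 [ -0.3   0.6 -20. ] [144 148 153]
270 [ -4.    0.6 -19.6] [144 147 153]
276 [ -7.6   0.6 -19.4] [142 146 150]
282 [-10.8   0.6 -19.9] [140 145 149]
288 [-15.1   0.6 -18.9] [143 146 150]
294 [-17.9   0.6 -20.1] [143 147 152]
300 [-22.2   0.6 -19.3] [142 147 151]
306 [-25.3   0.6 -20.1] [144 147 152]
312 [-29.4   0.6 -19.7] [134 137 143]
318 [-33.4   0.6 -19.5] [118 119 130]
324 [-36.8   0.6 -20.2] [117 118 129]
6.4583
```

View pics/w2.png

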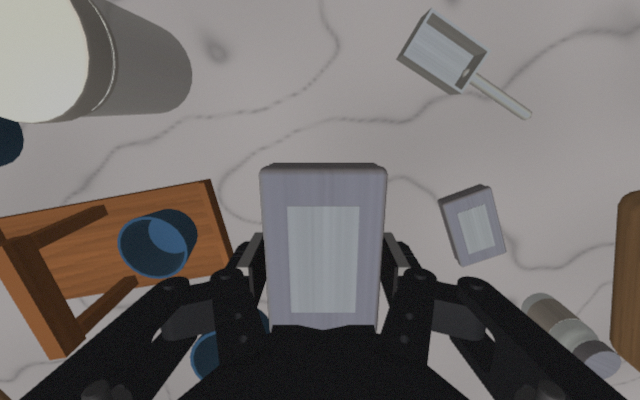

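Tin 1 hangs level between the pads. Its far edge at (322,168) is at tool x +47.9 mm, so it is centred, and its underside is about 4.4 mm below the TCP.

```bash
cat >> m.py <<'E'
t=np.radians(86.2); UX=np.array([np.cos(t),np.sin(t)]); O=np.array([.572,.0915]); SPOT=O+.08*UX; RS=down(np.radians(-3.8))
E
python3 - <<'E'
from m import *
move_l([*SPOT,.20],RS,velocity=.2)
move_l([*SPOT,.035],RS,velocity=.12)
print(move_l([*SPOT,.012],RS,velocity=.03,until_force=3),current_ee_pos(),current_contact_force())
release(); print(current_ee_pos())
move_l([*SPOT,.15],RS,velocity=.15)
e=current_ee_pos()
c=capture("wrist");np.save("w3.npy",c,allow_pickle=True);cv2.imwrite("pics/w3.png",c["img"][...,::-1])
print(wrist(SPOT,.034,130,.028,.045))
T=capture("top");A=cloud(T)
np.save("top2.npy",T,allow_pickle=True)
print(current_clock())
E
```

```text
True [0.57702186 0.17128627 0.01484002] [ 0.52420711 -0.74165985  4.28924967]
[0.57597014 0.17100826 0.01392806]
((array([0.57716522, 0.16991266]), array([94.1, 60.2]), 86.4, 0.0342, 5858), (323, 185))
12.2333
```

View pics/w3.png

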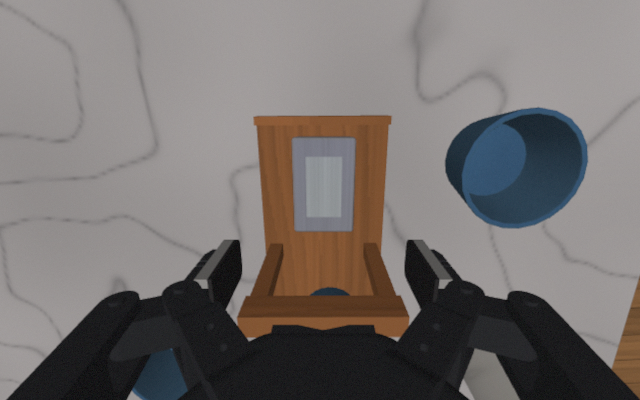

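Tin 1 lies straight on the free half, at (324,184), between the bar (325,313) and the rim (322,120). I'll check its centring against the tray in this same view, then fetch tin 2.

Run:
```python
from m import *
c=np.load("w3.npy",allow_pickle=True).item(); P=cloud(c)
V=np.array([-UX[1],UX[0]])
d=P[...,:2]-O; X=d@UX*1000; Y=d@V*1000; Z=P[...,2]*1000
q=(Z>15)&(Z<25)&(X>100); print("rim x",np.percentile(X[q],[1,50,99]),"y",np.percentile(Y[q],[1,99]),Z[q].mean())
b=(Z>6)&(Z<14)&(X>40)&(X<130); print("board y",np.percentile(Y[b],[.5,99.5]))
b=(Z>28)&(Z<45)&(X>20)&(X<140); print("tin x",np.percentile(X[b],[1,99]),"y",np.percentile(Y[b],[1,99]))
b=(Z>105)&(Z<135)&(abs(X)<40); print("bar x",np.percentile(X[b],[1,99]),"y",np.percentile(Y[b],[1,99]))
reach([.4885,-.3645,.15],down(np.radians(-82.9)))
print(wrist((.4885,-.3645),.024,130,.015,.03),current_ee_pos(),current_clock())
```

```text
rim x [101.58619055 138.36216822 143.93515278] y [-209.90371244   64.43881714] 19.985981986247094
board y [-207.87253048   65.47526824]
tin x [ 33.46480549 137.33247128] y [-213.26916456   28.90184289]
bar x [-8.60016357  8.87748585] y [-60.42664273  60.9215261 ]
((array([ 0.48995535, -0.36558826]), array([94.7, 60. ]), 8.3, 0.0242, 5431), (323, 185)) [ 0.48971631 -0.36294615  0.14972387] 14.2417
```

```bash
cat >> m.py <<'E'
def edge(c,e,rot):
    Q=(cloud(c)-e)@R.from_rotvec(rot).as_matrix()*1000
    out=[]
    for u in range(285,366,4):
        k=(abs(Q[:,u,2]+19.5)<3)&(Q[:,u,0]<60)
        out.append(Q[k,u,0].max())
    return np.median(out),np.polyfit(range(len(out)),out,1)[0]
E
python3 - <<'E'
from m import *
p=[.4897,-.3653]
r=down(np.radians(-82)); 
move_l([*p,.04],r,velocity=.15)
print(move_l([*p,.004],r,velocity=.06,until_force=6),current_ee_pos())
grasp(); print(current_width(),current_grasp_force(),current_ee_pos())
move_l([*p,.20],velocity=.2); hold(.1)
c=capture("wrist"); print("e2",edge(c,current_ee_pos(),current_tool_rot()))
w=np.load("w2.npy",allow_pickle=True).item()
# pose of tool at w2 from camera pose (fixed mount)
M=R.from_rotvec(current_tool_rot()).as_matrix(); Cm=M.T@mat(c["orientation"]); Cp=M.T@(np.asarray(c["position"])-current_ee_pos())
M1=mat(w["orientation"])@Cm.T; e=np.asarray(w["position"])-M1@Cp
print("e1",edge(w,e,R.from_matrix(M1).as_rotvec()),current_clock())
E
```

```text
False [ 0.48965938 -0.36553022  0.00402149]
0.058450079959479415 66.23764157295227 [ 0.4902371  -0.36583921  0.00481874]
e2 (np.float64(47.41271251102407), np.float64(0.010475358071696644))
e1 (np.float64(47.02227911592485), np.float64(-0.010415138752517896)) 17.5167
```

Run:
```python
from m import *
S=O+.0789*UX
move_l([*S,.20],RS,velocity=.22)
move_l([*S,.055],RS,velocity=.12)
print(move_l([*S,.036],RS,velocity=.03,until_force=3),current_ee_pos(),current_contact_force())
release(); print(current_ee_pos())
move_l([*S,.15],RS,velocity=.15)
# look from the rim side, backed off in +x and from the side
for k,(dx,dy,yaw) in enumerate(((0.,0.,-3.8),)):
    c=capture("wrist");np.save("w4.npy",c,allow_pickle=True)
    cv2.imwrite("pics/w4.png",cv2.resize(c["img"][90:270,200:440,::-1],None,fx=3,fy=3,interpolation=2))
print(wrist(SPOT,.058,110,.05,.07),"tin1 was .57717 .16991 86.4")
print(current_clock())
```

```text
True [0.57706175 0.17030134 0.03878694] [-0.49693188 -0.64782549  3.33546312]
[0.57617706 0.17007892 0.03795262]
((array([0.57720422, 0.16889362]), array([94.2, 60.1]), 86.3, 0.0582, 6946), (323, 191)) tin1 was .57717 .16991 86.4
23.4167
```

View pics/w4.png

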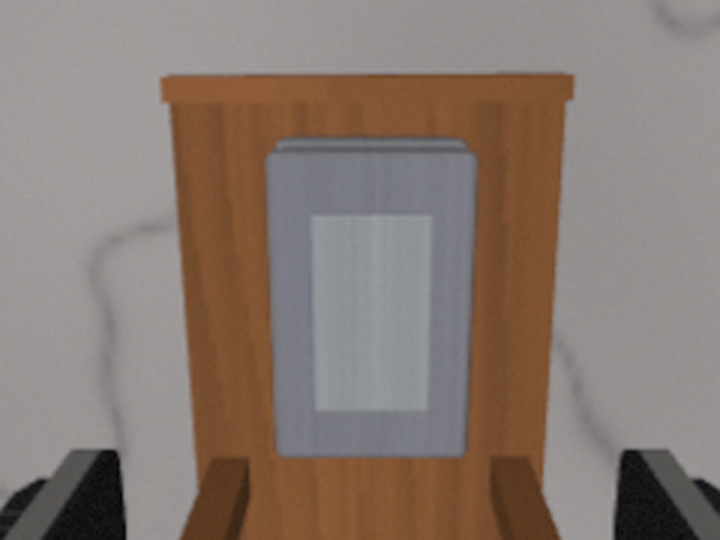

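The wrist view shows the pile straight. The upper tin (edges at crop (270–474, 150–455)) is within about 1 mm and 0.1° of the lower one, and clear of the rim and posts. Next is the bar.

Run:
```python
from m import *
rb=down(np.radians(86.2))
move_l([*SPOT,.22],RS,velocity=.2)
move_l([*O,.22],rb,velocity=.08)
move_l([*O,.15],rb,velocity=.12); hold(.1)
print(current_ee_pos())
print("touch",move_l([*O,.094],rb,velocity=.06,until_force=6),current_ee_pos())
grasp(); hold(.2); e=np.array(current_ee_pos())
print(current_width(),current_grasp_force(),e,current_contact_force())
move_l([e[0],e[1],e[2]+.02],rb,velocity=.03); hold(.3)
print(current_contact_force(),current_wrist_torque(),current_width())
T=capture("side"); cv2.imwrite("pics/s2.png",cv2.resize(T["img"][120:300,230:470,::-1],None,fx=3,fy=3,interpolation=2))
P=cloud(capture("top")); d=P[...,:2]-O; V=np.array([-UX[1],UX[0]]); X=d@UX*1e3;Y=d@V*1e3;Z=P[...,2]*1e3
for lo,hi in((122,134),(134,142),(-144,-138)):
    k=(X>lo)&(X<hi)&(abs(Y)<60)&(Z<60); print(lo,np.median(Z[k]),k.sum())
print(current_clock())
```

```text
[0.57279184 0.09161939 0.15109927]
touch False [0.57238736 0.09152445 0.09442582]
0.017424313402461384 59.82917904853821 [0.57217498 0.09177536 0.09421279] [0.35973925 0.47847427 2.68372086]
[-0.71666608 -0.33978115 -6.47666966] [-0.05016087  0.02086362 -0.02376991] 0.01718315157547527
122 30.50024772595794 15
134 38.150862478005365 132
-144 40.06349510032092 89
29.6
```

View pics/s2.png

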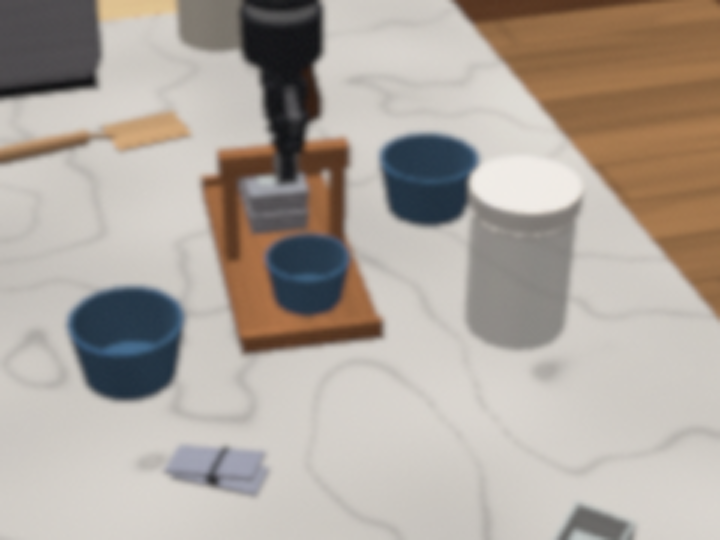

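The tray is in the air. The ramekin (crop (307,275)) and the pile (crop (280,200)) ride on it, and the rim ends are at 38–40 mm, which is level to within about 0.4°. Now the rest of the lift.

Run:
```python
from m import *
rb=down(np.radians(86.2)); e=np.array([.5722,.0918,.1942])
move_l(e,rb,velocity=.04); hold(.7)
print(current_ee_pos(),current_tool_rot(),rb,current_contact_force(),current_wrist_torque(),current_width(),np.abs(current_joint_vel()).max())
P=cloud(capture("top")); d=P[...,:2]-O; V=np.array([-UX[1],UX[0]]); X=d@UX*1e3;Y=d@V*1e3;Z=P[...,2]*1e3
b=(Z>105)&(Z<128)&(abs(X)<150)&(abs(Y)<70)
k=b&(X>138); j=b&(X<-138)
print("rim+",np.median(Z[k]),k.sum(),"rim-",np.median(Z[j]),j.sum())
for s,n in((k,"+"),(j,"-")): print("roll",n,np.polyfit(Y[s],Z[s],1)[0]*57.3)
k=(Z>140)&(Z<170)&(X>25)&(X<135)&(abs(Y)<40); print("pile",np.median(X[k]),np.median(Y[k]),np.median(Z[k]))
T=capture("side"); cv2.imwrite("pics/s3.png",cv2.resize(T["img"][100:280,230:470,::-1],None,fx=3,fy=3,interpolation=2))
print(current_clock())
```

```text
[0.57221357 0.09177343 0.19420316] [ 1.04164450e-01  3.13984203e+00 -1.67863519e-05] [0.10416006 3.13986546 0.        ] [ 0.17002838 -0.70079859 -5.85438053] [-0.03589522  0.02106919  0.04386725] 0.01708320221560912 0.0017331702559838006
rim+ 120.33349076022847 121 rim- 119.99772120172669 119
roll + -0.3347269598377868
roll - -0.23093390946122902
pile 123.43797695328244 20.393016539047856 157.4698765650563
32.55
```

View pics/s3.png

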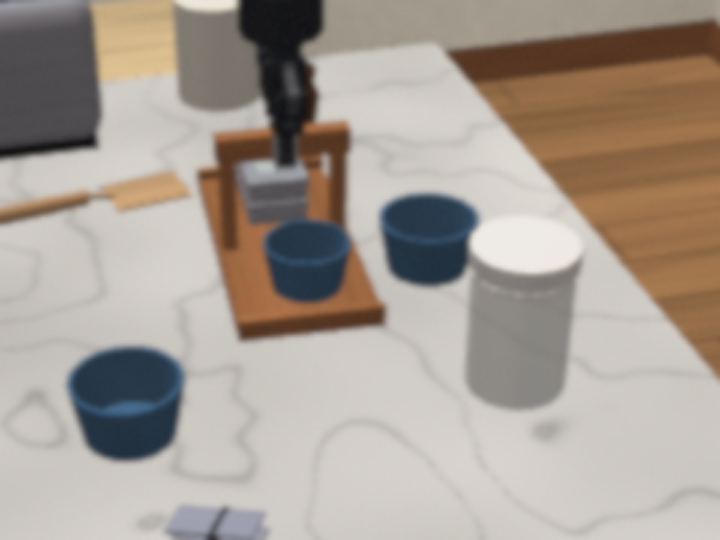

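The tray is held 100 mm up and still. Rim tops are at 120.3 and 120.0 mm and roll is about 0.3°. The ramekin (307,260) and the pile (278,190) are in place.

```bash
python3 -c "
from bench import *
print(sign_off())"
```

```text
the job is handed in; nothing more can be done
None
```

The job is handed in: both tins are stacked on the tray's free half, flush to about 1 mm and about 2 mm from the exact spot, and the arm holds the tray still and level to about 0.3°, 10 cm up with the ramekin aboard, after about 33 s of the 70 s allowed.

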